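# Pin the flute drilling jig

### The job

Take the stack pin (the thick round-handled one) out of the wooden rack and push it down through the large hole in the jig's loose steel guide plate and on into the hole of the index bar hidden underneath, until its collar sits fully down on the plate, then let go. The bar's hole is seldom under the plate's: with the pin standing in the plate, slide pin and plate along the channel and feel for the bar's hole, pressing gently (never above about 30 N). Leave the other two tools in the rack.

Things in the scene. Friction and masses are not known exactly. Their poses are not given: they have to be found in the camera images.
- bed: Fixed jig bed, 100 (x) x 200 (y) x 52 mm high; origin at the centre of its underside, z up. Two rails (inner faces x = -30, +30 mm, tops z = 52) form a channel along y; end stops' inner faces at y = -88, +88 mm (tops z = 48). In the channel lies the index bar, clamped (ordinary pushes do not move it): flat top at z = 40 mm, 18 mm thick, hollow below it down to z = 8.
- index_mid (a point): Bed point x 0, y -20, z 40 mm, on the index bar's top: middle of the range of its hole. The bar has one round through hole of 13.5 mm, nearly sharp-edged (0.5 mm chamfer), on the line x = 0; its centre lies anywhere up to 18 mm either way from here along the bed's y, not measured. The plate covers it: only what is under the plate's hole is seen.
- plate: Loose steel guide plate, 57 (x) x 110 (y) x 14 mm thick, about 0.6 kg, flat on the index bar between the rails (1.5 mm play each side), free to slide 33 mm either way along the bed's y from the middle; axes as the bed's. Origin: centre of its underside. Top 54 mm above the table. Four 6 mm dark spots in a row are drill guides, not used here.
- plate_hole (a point): Centre of the plate's one large round through hole (13.5 mm, 1.5 mm chamfer at the top) at its top face, at plate x = 0, y = -20 mm; z up.
- rack: Fixed wooden rack block, 56 (x) x 170 (y) x 44 mm high, origin at the centre of its underside. Three through holes of 14 mm in its top at y = -56, 0 and +56 mm, a tool standing upright in each, which one where varies.
- pin: The stack pin, steel, 0.15 kg, upright in the rack on its collar. Origin at the shank's tip, z up along the pin. Shank 12 mm diameter, 38 mm long, 1.5 mm chamfer at the tip; collar 26 mm diameter, z = 38 to 42; plain round handle 20 mm diameter, z = 42 to 83, to be gripped from above. Fully home the collar lies on the plate's top, the tip 24 mm below the bar's top.
- pin_collar (a point): Centre of the underside of the pin's collar, on the pin's axis, 38 mm from the tip.
- scriber: Another tool in the rack, to be left: thin stem 8 mm thick with a 16 mm ball on top, 38 mm standing above the rack. Origin at its lower tip, 6 mm above the table.
- chuck_key: Another tool in the rack, to be left: thin stem 10 mm thick with a crossbar 50 mm long and 8 mm thick along its y, some 28 mm above the rack. Origin at its lower tip, 6 mm above the table.
Mind the look-alikes: they are no part of the job. What is shaped like the pin but blue is not meant.

How it is judged:
On the way:
1. the pin stands in the plate's large hole (z of pin in the frame of plate_hole below -0.004 m and horizontal distance between pin and plate_hole below 0.004 m), for 0.1 s.
At the end, for the whole second after the job is handed in: Pin upright (0.09 rad), within 3 mm of the plate's hole axis, collar within 2 mm of the plate's top, tip at most 20 mm above the table; plate flat on the bar (underside at most 43 mm above the table); pin and plate at rest, pin let go (z of pin_collar in the frame of plate_hole below 0.002 m and horizontal distance between pin_collar and plate_hole below 0.003 m and z of pin in the frame of bed below 0.02 m and angle between the z axis of pin and the z axis of bed, either way round below 0.09 rad and z of plate in the frame of bed below 0.043 m and contact force between the fingers and pin below 0.1 N and linear speed of each of pin, plate below 0.01 m/s); the robot touches nothing.
It fails at once if the pin is pressed against the bed or its bar with more than 30 N (contact force between pin and bed above 30 N).
It fails at once if the scriber or the chuck key is moved from its place by more than 30 mm (distance of any of scriber, chuck_key from where it was at the start of the episode above 0.03 m).
It fails at once if the plate is lifted off the jig (its underside over 50 mm above the table) (height (world z) of plate above 0.05 m).
It also fails if it takes over 67 s, if anything falls off the work surface, if the arm or the gripper's body presses on something with over 40 N, if the wrist force passes 120 N, or if a joint passes its speed limit or range.

### The arm

A 6-joint arm with a two-finger parallel gripper is mounted at the origin on the work surface. World frame = base frame: x ahead of the robot, y to its left, z up, the work surface at z = 0. Lengths are in m, angles in rad, forces in N, time in s.
With the tool pointing down it reaches from about 0.375 to 0.9 m from the base axis. Payload 3.1 kg.
Tool frame: the origin (TCP) lies at the centre of the arm's flange, where the gripper is bolted on; the fingertips stand robot.tip_extent ahead of it and the grasp point (between the pads) lies 164 mm ahead of it (robot.tip_extent is the distance from the TCP to the fingertips, in m); z points along the fingers, y is the line along which they close (so a half turn about z gives the same grasp; the last joint's range is limited). The gripper opens to 87 mm and grips with 3 to 60 N. Pads are 19 mm wide; open, the fingers measure 117 mm over their backs; the gripper's body (75 mm by 190 mm) begins 51 mm behind the grasp point.
Start: joints at [1.044, 0.527, 1.433, -0, 1.181, -0.178], TCP at [0.213, 0.588, 0.405] pointing down, gripper open.
Joint ranges: [-3.08, 3.08], [-0.75, 2.2], [0.22, 2.44], [-1.43, 4.57], [0, 2.65], [-2.85, 2.85]. Speed limits (rad/s): [2.79, 2.79, 3.14, 3.14, 3.14, 3.14].

### API

Orientations are given as a unit quaternion [x, y, z, w].
In Python, from rig import get_obs, camera, hand_in, cut_out, robot gives the robot as it stands.
- The arm moves only by the tool step_arm, never from a script. Its argument "rows" is a list of rows, each a list of 6 numbers: the shift along the world's x, y, z in m, then the turn, a rotation vector about the world's x, y, z in degrees. A call has 1 to 12 rows; each row shifts and turns the commanded pose from where the row before left it; what a row does not reach is not made up. A row lasts 1/8 s, in which the tool goes at most 62.5 mm and 10.7 degrees, less where a joint would pass 70% of its speed; a pose out of reach is approached as far as the arm can. A call is refused whole if a number of a shift passes 0.0625 or a number of a turn 10.7, either way. A call with a gripper value outside its range is refused whole. "jaw" is the finger opening in m, from 0 to 0.087, set as the call begins (left out, the last holds). The fingers move at their own pace and stop on an object; "squeeze" is the grip in N (left out, the last holds). Time passes only in rows, so rows that do not move let the fingers close. It gives the time, the measured TCP pose, the force, the opening and the grip force at its end, in the units of the state.
- get_obs(): the state, without advancing time (a new reading comes with each control period).
- camera(name): name is "scene" or "top" or "wrist"; returns a dict with "pixels" (400x640x3 uint8, blue, green, red), "depth" (400x640 float32, m along the optical axis (not along the pixel's ray), 0 where there is no reading), "fov_y" (degrees; the focal length in pixels is half the picture's height over the tangent of half this angle, whatever the lens; pixels are square), "cx", "cy" (the principal point, pixels), "k1" (the pictures are not rectified: a ray, as slopes to the right and down, at radius r is drawn at 1 + k1 r^2 times it, then the intrinsics apply), "extrinsics" (4x4, takes a point from camera to world coordinates); the wrist camera has in their place "mount" (4x4, takes a point from camera to tool coordinates, whose origin is the TCP and whose axes are the flange's). Camera axes: x right, y up, looking along -z (the intrinsics and any distortion apply to the point x, -y, -z); pixel columns grow to the right and rows downward; lengths in m; the calibration is good to about 2 mm. A picture is of the moment at which its call begins: read the wrist's pose just before it.
- hand_in(): hands the job in; it is judged then, once.
Trained networks look in the newest picture that a camera, given by its name, has taken for a name from the list of things; names that differ only in an ending like _2 or _b are one class to them, and where a whole thing is asked for, a point or a joint stands for the part that bears it (a point fixed in the world has none). Each returns a list of dicts, best first, with "confidence" (0 to 1); they miss things now and then, are a little off and sometimes report something else, mostly with a low value. They report only what shows in the picture. A call takes as long as a camera call. They do not tell look-alikes from the thing itself.
- cut_out(label, camera): "region" (400x640 bool, what is visible of it) and "extent" ([centre column, centre row, width, height] in pixels, round what is visible of it).
The state is a dict: "time": time; "q": joint angles; "joint_velocities": joint speeds; "joint_torque": joint torques, N m; "position": TCP position; "tool_rot": TCP orientation; "ft_force": force on the tool from outside, world axes, zero at the start; "moment": the same for the moment, N m; "grip_width": finger opening in m; "grip_force": force on a finger pad.
Only numpy, scipy, OpenCV 4.12 (cv2) and the standard library are available. Lean on these libraries where they do the work, as an engineer would, in place of code of your own. Each camera call takes 0.05 s, during which the arm holds its last target. There are 200 camera calls.

## Working session

There is one attempt and no reset: what is moved stays moved. The work goes in short steps, Python scripts to look and compute and a tool call to move; the robot and the scene stay as the last step left them, time stands still between calls to the robot, and variables do not carry over. Pictures are saved under pics/ and viewed, at most 10 in all, crops included, and the job is handed in when it is done.

Besides the shell and the picture viewer there is one more tool, called by a JSON object that holds its "name" and its "arguments", one argument or row to a line. step_arm: Moves the arm, as the interface text tells. Its arguments: {"type":"object","properties":{"rows":{"type":"array"},"jaw":{"type":"number"},"squeeze":{"type":"number"}},"required":["rows"]}

```bash
mkdir -p pics
cat > h.py <<'E'
import numpy as np, cv2
from rig import get_obs, camera, hand_in, cut_out, robot
from scipy.spatial.transform import Rotation as R
def ext(c,obs=None):
    if 'extrinsics' in c: return np.array(c['extrinsics'])
    T=np.eye(4);T[:3,:3]=R.from_quat(obs['tool_rot']).as_matrix();T[:3,3]=obs['position']
    return T@np.array(c['mount'])
def rays(c,uv):
    f=200/np.tan(np.radians(c['fov_y'])/2)
    K=np.array([[f,0,c['cx']],[0,f,c['cy']],[0,0,1.]])
    return cv2.undistortPoints(np.float64(uv).reshape(-1,1,2),K,np.array([c['k1'],0,0,0.])).reshape(-1,2)
def pts(c,uv,T):   # depth points
    uv=np.array(uv).reshape(-1,2); s=rays(c,uv); d=c['depth'][uv[:,1].astype(int),uv[:,0].astype(int)]
    P=np.c_[s[:,0]*d,-s[:,1]*d,-d]; P=P[d>0]
    return P@T[:3,:3].T+T[:3,3]
def onz(c,uv,T,z):  # ray meets plane z
    s=rays(c,uv); D=np.c_[s[:,0],-s[:,1],-np.ones(len(s))]@T[:3,:3].T
    return T[:3,3]+D*((z-T[2,3])/D[:,2])[:,None]
E
python3 - <<'E'
from h import *
o=get_obs();print(o,robot)
for n in ['scene','top']:
    c=camera(n);cv2.imwrite(f'pics/{n}.png',c['pixels'])
    T=ext(c);print(n,T[:3,3])
    for l in ['pin','plate','rack','bed','scriber','chuck_key','plate_hole']:
        try:
            for r in cut_out(l,n)[:3]:
                v,u=np.nonzero(r['region']);P=pts(c,np.c_[u,v],T)
                print(l,round(r['confidence'],2),np.round(r['extent']),np.median(P,0).round(3),P.min(0).round(3),P.max(0).round(3))
        except Exception as e: print(l,e)
E
```

```text
{'time': 0.0, 'q': array([ 1.04454090e+00,  5.28452242e-01,  1.43389011e+00, -1.87528094e-05,
        1.18139523e+00, -1.78497768e-01]), 'joint_velocities': array([-0.00047341, -0.00014666, -0.00027136, -0.00043676, -0.00100346,
        0.00130843]), 'joint_torque': array([-1.62918102e-03, -4.40043855e+01, -1.76595283e+01,  6.31648349e-02,
        5.80524502e-02, -1.37623442e-04]), 'position': array([0.21279265, 0.58729644, 0.40378365]), 'tool_rot': array([ 1.73000367e-01,  9.84921176e-01, -1.00956207e-03, -3.62002035e-04]), 'ft_force': array([-0.08773889,  0.12220539,  0.79752247]), 'moment': array([0.0335037 , 0.00517825, 0.05322649]), 'grip_force': 0.0, 'grip_width': 0.08680241459657077} <Robot object at 0x7fe71af5fe00>
scene [ 0.91970329 -0.14584224  0.59034043]
pin 0.92 [227. 259.  20.  27.] [ 0.578 -0.144  0.074] [ 0.557 -0.155  0.042] [ 0.584 -0.132  0.09 ]
pin 0.58 [219. 221.  21.  33.] [ 0.495 -0.132  0.059] [ 0.48  -0.144  0.   ] [ 0.504 -0.119  0.084]
plate 0.61 [390. 177.  70.  38.] [0.533 0.161 0.052] [0.494 0.105 0.034] [0.568 0.234 0.055]
rack 0.7 [195. 285. 124. 
[... 609 characters left out ...]
0.086]
pin 0.51 [418. 189.  21.  12.] [ 0.57  -0.14   0.086] [ 0.561 -0.155  0.041] [ 0.586 -0.131  0.091]
plate 0.93 [256. 211.  57.  37.] [0.532 0.162 0.054] [0.496 0.104 0.04 ] [0.568 0.219 0.058]
rack 0.9 [445. 196.  94.  29.] [ 0.563 -0.194  0.044] [ 0.538 -0.304 -0.004] [ 0.606 -0.113  0.09 ]
bed 0.69 [250. 211. 112.  74.] [0.535 0.18  0.051] [ 0.469  0.07  -0.002] [0.598 0.281 0.058]
scriber 0.52 [481. 193.  17.  11.] [ 0.568 -0.253  0.05 ] [ 0.558 -0.276  0.043] [ 0.582 -0.245  0.089]
chuck_key 0.6 [454. 190.  25.  14.] [ 0.569 -0.2    0.076] [ 0.562 -0.23   0.043] [ 0.579 -0.178  0.08 ]
plate_hole 0.93 [254. 212.  65.  39.] [0.532 0.162 0.054] [0.496 0.105 0.006] [0.568 0.232 0.058]
```

Run:
```python
import cv2,numpy as np
a=cv2.imread('pics/scene.png')[120:345,110:490]
cv2.imwrite('pics/s2.png',cv2.resize(a,None,fx=2,fy=2,interpolation=3))
```

```text
(no output)
```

View pics/s2.png

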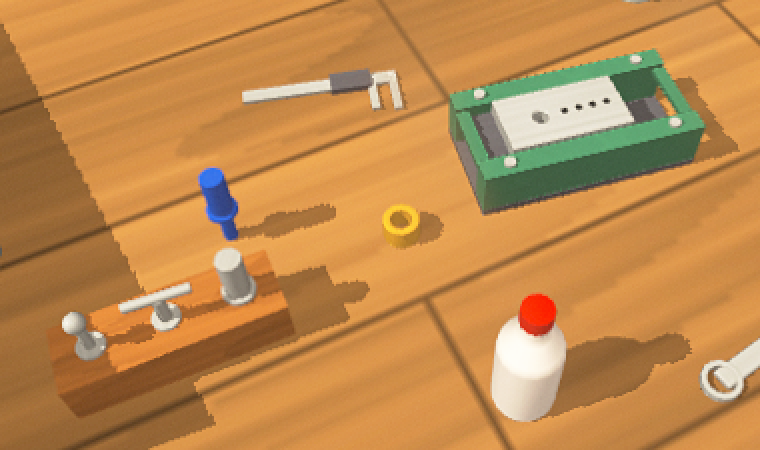

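Candidates for the pin: the steel pin in the rack (scene 227,259), the blue copy (219,221), and the scriber (152,287) and chuck key (186,273). By the description it is the steel pin at (227,259), in the rack at about y -0.143.

Run:
```python
from h import *
print(robot.tip_extent)
for n in ['top','scene']:
    c=camera(n);T=ext(c)
    v,u=np.mgrid[0:400,0:640];uv=np.c_[u.ravel(),v.ravel()]
    uv=uv[c['depth'].ravel()>0];P=pts(c,uv,T);im=c['pixels'][uv[:,1],uv[:,0]].astype(int)
    m=(P[:,2]>.086)&(abs(P[:,0]-.571)<.02)&(abs(P[:,1]+.143)<.02)
    q=P[m];print(n,'pin top',m.sum(),q.mean(0),(q.min(0)+q.max(0))/2)
    # plate: bright, z~.054
    sat=im.max(1)-im.min(1)
    m=(P[:,2]>.048)&(P[:,2]<.06)&(sat<40)&(abs(P[:,0]-.533)<.06)&(abs(P[:,1]-.162)<.08)
    rc=cv2.minAreaRect((P[m,:2]*1000).astype(np.float32));print('plate',rc)
    g=(im[:,1]>im[:,2]+25)&(im[:,1]>im[:,0])&(P[:,2]>.046)&(P[:,2]<.06)&(P[:,1]>.03)
    print('bed',cv2.minAreaRect((P[g,:2]*1000).astype(np.float32)))
    b=(P[:,2]>.04)&(P[:,2]<.047)&(P[:,1]<-.1)&(im[:,2]>im[:,0]+50)
    print('rack',cv2.minAreaRect((P[b,:2]*1000).astype(np.float32)))
    a=c['pixels']
    if n=='top':
        cr=np.hstack([a[185:245,205:305],a[160:220,400:500]]);cv2.imwrite('pics/t2.png',cv2.resize(cr,None,fx=4,fy=4,interpolation=2))
```

```text
0.1822
top pin top 100 [ 0.57175198 -0.14320153  0.0889268 ] [ 0.57204216 -0.14316972  0.08899722]
plate ((531.6862182617188, 162.49554443359375), (174.25772094726562, 98.88484191894531), 80.67276000976562)
bed ((533.7483520507812, 174.18634033203125), (198.93701171875, 96.36912536621094), 80.14983367919922)
rack ((665.5902099609375, -305.0412902832031), (332.6451721191406, 599.3533935546875), 74.93502807617188)
scene pin top 114 [ 0.57181776 -0.14274943  0.0875755 ] [ 0.57164515 -0.14296067  0.0877898 ]
plate ((534.485107421875, 162.43609619140625), (173.3103790283203, 97.7690658569336), 79.70256805419922)
bed ((502.80377197265625, 357.09234619140625), (159.1217041015625, 588.2308959960938), 9.985610008239746)
rack ((434.892578125, -249.70855712890625), (404.3752746582031, 176.47903442382812), 20.82982635498047)
```

View pics/t2.png

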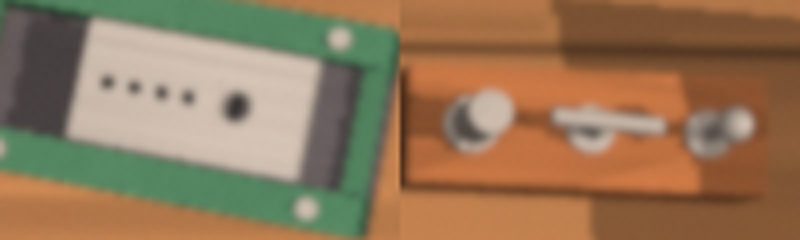

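The crops show the steel pin upright in the rack (top 422,188) next to the chuck key, and the plate hole at (264,211.5). Bed yaw is about -10°.

Run:
```python
from h import *
c=camera('top');T=ext(c);g=cv2.cvtColor(c['pixels'],6).astype(float)
w=np.clip(140-g[204:220,256:272],0,None);v,u=np.mgrid[204:220,256:272]
uv=[(w*u).sum()/w.sum(),(w*v).sum()/w.sum()];print(uv,onz(c,[uv],T,.054))
a=np.radians(80.15);y=np.array([np.cos(a),np.sin(a)]);h=onz(c,[uv],T,.054)[0,:2]
print('bed coords of hole along y',(h-[.5337,.1742])@y,(h-[.5337,.1742])@[y[1],-y[0]])
o=get_obs();print(o['position'],R.from_quat(o['tool_rot']).as_matrix().round(3).tolist())
```

```text
[np.float64(263.64176362522966), np.float64(211.33006736068586)] [[0.52821964 0.14239459 0.054     ]]
bed coords of hole along y -0.03227409202684091 4.13580643615916e-05
[0.21297411 0.58757537 0.40477099] [[-0.94, 0.341, -0.0], [0.341, 0.94, 0.0], [0.0, 0.0, -1.0]]
```

{"name": "step_arm", "arguments": {
  "rows": [
    [0.0, -0.06, 0, 0, 0, -7],
    [0.03, -0.06, 0, 0, 0, -7],
    [0.04, -0.06, 0, 0, 0, -7],
    [0.04, -0.06, 0, 0, 0, -7],
    [0.04, -0.06, 0, 0, 0, -7],
    [0.04, -0.06, 0, 0, 0, -7],
    [0.04, -0.06, 0, 0, 0, -7],
    [0.04, -0.06, 0, 0, 0, -7],
    [0.04, -0.06, -0.02, 0, 0, -7],
    [0.04, -0.06, -0.02, 0, 0, -7],
    [0.008, -0.06, -0.02, 0, 0, 0],
    [0, -0.06, -0.02, 0, 0, 0]
  ],
  "jaw": 0.05,
  "squeeze": 40
}}

```text
time: 2.45
position: [0.5246, -0.0608, 0.3316]
tool_rot: [0.707, 0.708, 0.001, 0.001]
ft_force: [0.0, 0.5, 0.4]
grip_width: 0.0497
grip_force: 0.0
```

{"name": "step_arm", "arguments": {
  "rows": [
    [0.024, -0.041, 0, 0, 0, 0],
    [0.023, -0.041, 0, 0, 0, 0],
    [0, 0, 0, 0, 0, 0],
    [0, 0, 0, 0, 0, 0]
  ]
}}

```text
time: 2.95
position: [0.5701, -0.1405, 0.3317]
tool_rot: [0.707, 0.707, -0.0, -0.001]
ft_force: [-0.8, -0.1, 0.3]
grip_width: 0.0504
grip_force: 0.0
```

Run:
```python
from h import *
o=get_obs();c=camera('wrist');T=ext(c,o);print(o['position'],o['tool_rot'].round(4))
cv2.imwrite('pics/w1.png',c['pixels'])
v,u=np.mgrid[0:400,0:640];uv=np.c_[u.ravel(),v.ravel()]
uv=uv[c['depth'].ravel()>0];P=pts(c,uv,T)
m=(P[:,2]>.083)&(P[:,2]<.095)&(abs(P[:,0]-.571)<.02)&(abs(P[:,1]+.143)<.02)
q=P[m];print(m.sum(),q.mean(0),(q.min(0)+q.max(0))/2,np.ptp(q,0))
```

```text
[ 0.57011737 -0.14045353  0.33165301] [ 7.068e-01  7.074e-01 -2.000e-04 -8.000e-04]
706 [ 0.57002357 -0.14143379  0.08801397] [ 0.57003986 -0.14181276  0.08674589] [0.01987024 0.01984569 0.00745552]
```

View pics/w1.png

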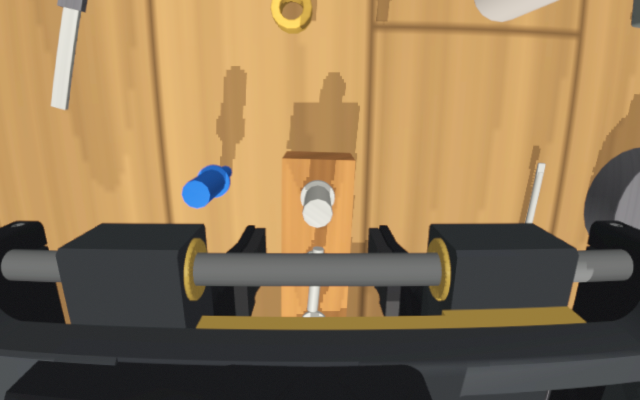

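The wrist view shows the steel pin at (318,205) in the rack, with the blue one clear to the left. I'm going down to grip it.

{"name": "step_arm", "arguments": {
  "rows": [
    [0.0005, -0.0018, -0.03, 0, 0, 0],
    [0, 0, -0.03, 0, 0, 0],
    [0, 0, -0.025, 0, 0, 0],
    [0, 0, -0.011, 0, 0, 0],
    [0, 0, 0, 0, 0, 0],
    [0, 0, 0, 0, 0, 0]
  ]
}}

```text
time: 3.75
position: [0.5715, -0.1423, 0.237]
tool_rot: [0.706, 0.708, 0.0, 0.001]
ft_force: [0.2, -0.4, 0.6]
grip_width: 0.0501
grip_force: 0.0
```

{"name": "step_arm", "arguments": {
  "rows": [
    [0, 0, 0, 0, 0, 0],
    [0, 0, 0, 0, 0, 0],
    [0, 0, 0, 0, 0, 0],
    [0, 0, 0, 0, 0, 0]
  ],
  "jaw": 0.0,
  "squeeze": 50
}}

```text
time: 4.25
position: [0.571, -0.1425, 0.2361]
tool_rot: [0.707, 0.708, -0.0, -0.0]
ft_force: [-1.0, 0.5, 1.4]
grip_width: 0.0188
grip_force: 50.0
```

{"name": "step_arm", "arguments": {
  "rows": [
    [0, 0, 0.02, 0, 0, 0],
    [0, 0, 0.03, 0, 0, 0],
    [0, 0, 0.03, 0, 0, 0],
    [0, 0.02, 0.02, 0, 0, 0],
    [-0.007, 0.05, 0, 0, 0, -2],
    [-0.008, 0.05, 0, 0, 0, -2],
    [-0.008, 0.05, 0, 0, 0, -2],
    [-0.008, 0.05, 0, 0, 0, -2],
    [-0.008, 0.04, 0, 0, 0, -1.8],
    [-0.004, 0.025, 0, 0, 0, 0],
    [0, 0, 0, 0, 0, 0],
    [0, 0, 0, 0, 0, 0]
  ]
}}

```text
time: 5.75
position: [0.5277, 0.1428, 0.3357]
tool_rot: [0.764, 0.645, -0.0, -0.0]
ft_force: [-0.2, 0.3, -0.9]
grip_width: 0.019
grip_force: 50.0
```

Run:
```python
from h import *
o=get_obs();c=camera('wrist');T=ext(c,o);print(o['position'],o['tool_rot'].round(4),o['ft_force'])
cv2.imwrite('pics/w2.png',c['pixels'])
s=camera('scene');cv2.imwrite('pics/s3.png',cv2.resize(s['pixels'][90:240,300:500],None,fx=4,fy=4,interpolation=2))
```

```text
[0.52770462 0.14277012 0.3357496 ] [ 7.643e-01  6.449e-01 -4.000e-04 -1.000e-04] [-0.15720161  0.26850081 -0.90049332]
```

View pics/w2.png

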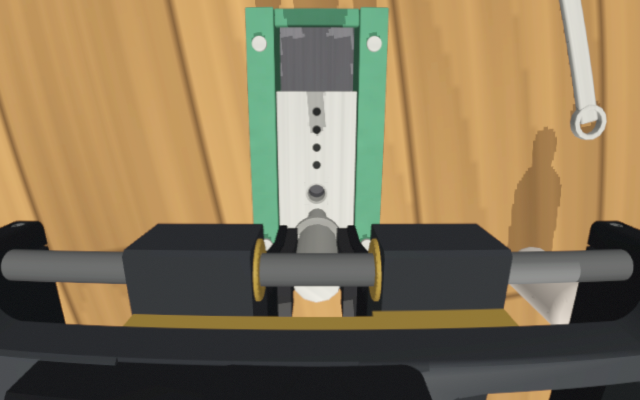

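View pics/s3.png

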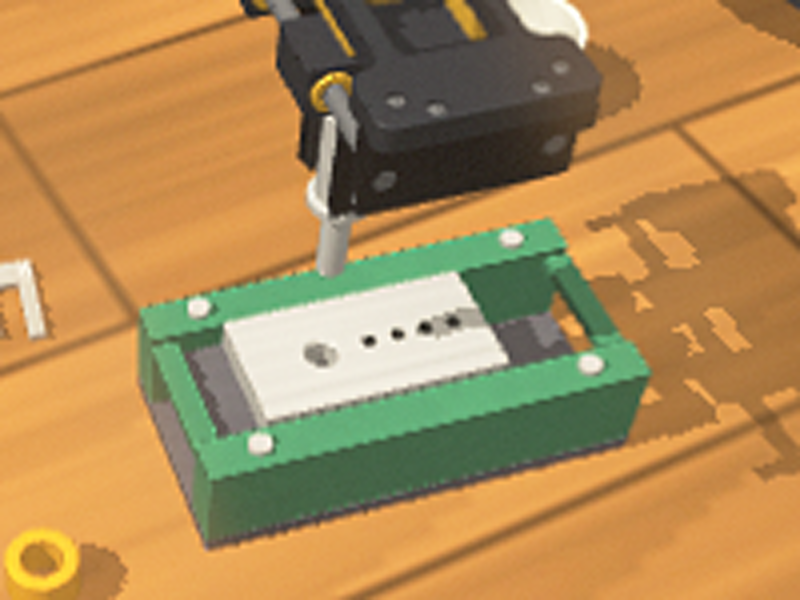

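The wrist view shows the plate hole at (317,192) and the pin tip at (317,212). The scene view shows the pin hanging upright near the hole.

Run:
```python
from h import *
o=get_obs();c=camera('wrist');T=ext(c,o)
g=cv2.cvtColor(c['pixels'],6).astype(float)
cv2.imwrite('pics/h1.png',cv2.resize(c['pixels'][170:240,285:350],None,fx=8,fy=8,interpolation=0))
w=(g[183:203,305:330]<150);v,u=np.mgrid[183:203,305:330]
print(u[w].min(),u[w].max(),v[w].min(),v[w].max())
print(onz(c,[[u[w].mean(),v[w].mean()],[(u[w].min()+u[w].max())/2,(v[w].min()+v[w].max())/2]],T,.054))
# pin shank tip from depth
v,u=np.mgrid[204:225,300:335];P=pts(c,np.c_[u.ravel(),v.ravel()],T)
q=P[(P[:,2]>.095)&(P[:,2]<.128)];print(len(q),q.min(0),q.max(0),(q[:,0].min()+q[:,0].max())/2,q[:,2].min())
```

```text
307 323 184 199
[[0.52743058 0.14533967 0.054     ]
 [0.52734718 0.14531664 0.054     ]]
103 [0.52339596 0.1442254  0.10652771] [0.53365769 0.14823358 0.11996927] 0.5285268262760929 0.10652771016923271
```

View pics/h1.png

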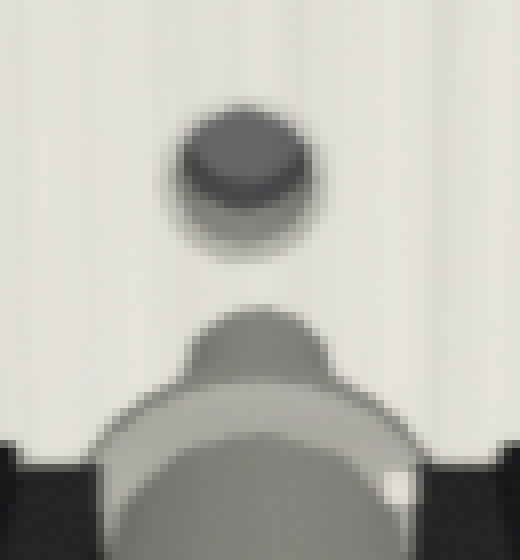

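The crop shows the hole's centre at wrist pixel (315,193) with solid bar under it, and the pin tip just 2 mm short in y. I'm lowering it in.

{"name": "step_arm", "arguments": {
  "rows": [
    [-0.0014, 0.0022, -0.02, 0, 0, 0],
    [0, 0, -0.018, 0, 0, 0],
    [0, 0, -0.008, 0, 0, 0],
    [0, 0, -0.003, 0, 0, 0],
    [0, 0, -0.002, 0, 0, 0],
    [0, 0, -0.002, 0, 0, 0],
    [0, 0, 0, 0, 0, 0]
  ]
}}

```text
time: 6.78
position: [0.5267, 0.1447, 0.2832]
tool_rot: [0.764, 0.645, 0.0, 0.0]
ft_force: [0.2, -0.0, -1.3]
grip_width: 0.0191
grip_force: 50.0
```

Run:
```python
from h import *
o=get_obs();print(o['position'],o['ft_force'],o['moment'])
s=camera('scene');cv2.imwrite('pics/s4.png',cv2.resize(s['pixels'][120:220,330:480],None,fx=5,fy=5,interpolation=2))
```

```text
[0.5267408  0.14474334 0.28318764] [ 0.175458   -0.03315959 -1.26812199] [-0.06669563  0.06002846  0.04017584]
```

View pics/s4.png

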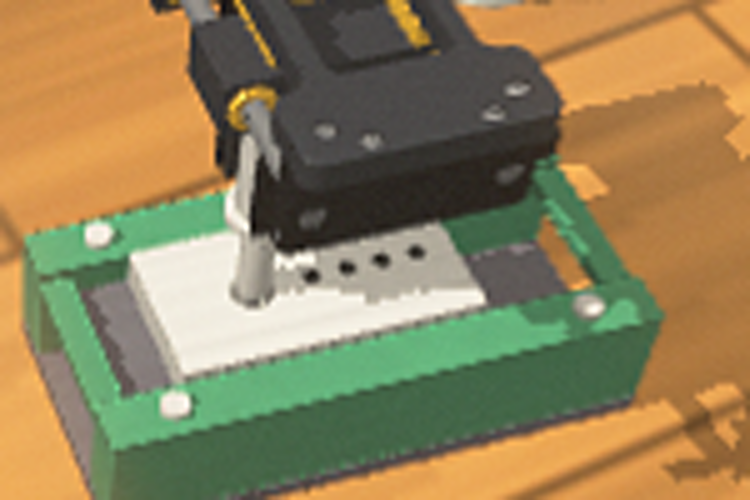

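The pin tip has entered the hole at crop (252,295) without contact force. Continuing down to the bar.

{"name": "step_arm", "arguments": {
  "rows": [
    [0, 0, -0.002, 0, 0, 0],
    [0, 0, -0.002, 0, 0, 0],
    [0, 0, -0.002, 0, 0, 0],
    [0, 0, -0.002, 0, 0, 0],
    [0, 0, 0, 0, 0, 0]
  ]
}}

```text
time: 7.45
position: [0.5266, 0.1447, 0.2747]
tool_rot: [0.765, 0.645, -0.0, -0.0]
ft_force: [0.6, -0.3, -1.0]
grip_width: 0.0187
grip_force: 50.0
```

{"name": "step_arm", "arguments": {
  "rows": [
    [0, 0, -0.002, 0, 0, 0],
    [0, 0, -0.001, 0, 0, 0],
    [0, 0, -0.001, 0, 0, 0],
    [0, 0, 0, 0, 0, 0]
  ]
}}

```text
time: 7.95
position: [0.5267, 0.1447, 0.2709]
tool_rot: [0.765, 0.645, -0.0, -0.0]
ft_force: [-0.3, 0.1, -1.8]
grip_width: 0.0186
grip_force: 50.0
```

{"name": "step_arm", "arguments": {
  "rows": [
    [0, 0, -0.001, 0, 0, 0],
    [0, 0, 0, 0, 0, 0]
  ]
}}

```text
time: 8.2
position: [0.5267, 0.1447, 0.2699]
tool_rot: [0.765, 0.645, -0.0, -0.0]
ft_force: [-0.3, 0.4, -1.1]
grip_width: 0.019
grip_force: 50.0
```

{"name": "step_arm", "arguments": {
  "rows": [
    [0, 0, -0.001, 0, 0, 0],
    [0, 0, 0, 0, 0, 0]
  ]
}}

```text
time: 8.45
position: [0.5267, 0.1447, 0.2689]
tool_rot: [0.764, 0.645, -0.0, 0.0]
ft_force: [0.8, 0.4, -1.6]
grip_width: 0.0188
grip_force: 50.0
```

{"name": "step_arm", "arguments": {
  "rows": [
    [0, 0, -0.001, 0, 0, 0],
    [0, 0, 0, 0, 0, 0]
  ]
}}

```text
time: 8.7
position: [0.5268, 0.1446, 0.2681]
tool_rot: [0.764, 0.645, 0.0, 0.0]
ft_force: [0.8, -1.0, -1.0]
grip_width: 0.019
grip_force: 50.0
```

{"name": "step_arm", "arguments": {
  "rows": [
    [0, 0, -0.0005, 0, 0, 0],
    [0, 0, 0, 0, 0, 0]
  ]
}}

```text
time: 8.95
position: [0.5268, 0.1446, 0.2675]
tool_rot: [0.764, 0.645, 0.0, 0.0]
ft_force: [1.2, -2.2, -1.1]
grip_width: 0.0185
grip_force: 50.0
```

{"name": "step_arm", "arguments": {
  "rows": [
    [0, 0, -0.0005, 0, 0, 0],
    [0, 0, 0, 0, 0, 0]
  ]
}}

```text
time: 9.2
position: [0.5268, 0.1446, 0.267]
tool_rot: [0.764, 0.645, 0.0, 0.0]
ft_force: [1.7, -2.3, -2.5]
grip_width: 0.0188
grip_force: 50.0
```

{"name": "step_arm", "arguments": {
  "rows": [
    [0, 0, -0.0005, 0, 0, 0],
    [0, 0, 0, 0, 0, 0]
  ]
}}

```text
time: 9.45
position: [0.5268, 0.1446, 0.2665]
tool_rot: [0.764, 0.645, 0.0, 0.0]
ft_force: [0.9, -1.8, -1.3]
grip_width: 0.0189
grip_force: 50.0
```

{"name": "step_arm", "arguments": {
  "rows": [
    [0, 0, -0.001, 0, 0, 0],
    [0, 0, 0, 0, 0, 0]
  ]
}}

```text
time: 9.7
position: [0.5268, 0.1447, 0.2654]
tool_rot: [0.764, 0.645, 0.0, 0.0]
ft_force: [1.2, -3.0, 0.3]
grip_width: 0.0186
grip_force: 50.0
```

{"name": "step_arm", "arguments": {
  "rows": [
    [0, 0, -0.001, 0, 0, 0],
    [0, 0, 0, 0, 0, 0]
  ]
}}

```text
time: 9.95
position: [0.5268, 0.1447, 0.2644]
tool_rot: [0.764, 0.645, 0.0, 0.0]
ft_force: [1.5, -2.2, -0.7]
grip_width: 0.0189
grip_force: 50.0
```

Run:
```python
from h import *
o=get_obs();print(o['position'],o['ft_force'],o['moment'])
c=camera('scene')
T=ext(c);x,y,w,h=[0]*4
cv2.imwrite('pics/s5.png',cv2.resize(c['pixels'][130:200,340:440],None,fx=7,fy=7,interpolation=2))
```

```text
[0.52676879 0.14466634 0.26442659] [ 1.54284808 -2.23341581 -0.70150156] [-0.6122073  -0.10675415 -0.00937534]
```

View pics/s5.png

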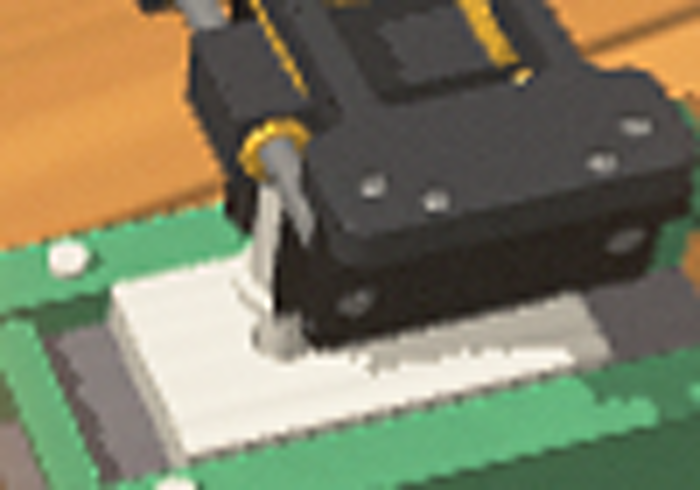

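{"name": "step_arm", "arguments": {
  "rows": [
    [0, 0, -0.001, 0, 0, 0],
    [0, 0, -0.001, 0, 0, 0],
    [0, 0, 0, 0, 0, 0]
  ]
}}

```text
time: 10.38
position: [0.5268, 0.1447, 0.2624]
tool_rot: [0.765, 0.645, 0.0, 0.0]
ft_force: [0.9, -3.5, -1.0]
grip_width: 0.019
grip_force: 50.0
```

{"name": "step_arm", "arguments": {
  "rows": [
    [0, 0, -0.001, 0, 0, 0],
    [0, 0, -0.001, 0, 0, 0],
    [0, 0, 0, 0, 0, 0]
  ]
}}

```text
time: 10.75
position: [0.5267, 0.1447, 0.2604]
tool_rot: [0.765, 0.645, 0.0, 0.0]
ft_force: [1.4, -2.9, -0.3]
grip_width: 0.0192
grip_force: 50.0
```

The tip is 10 mm below the bar top with no axial force, so the bar's hole happens to lie under the plate's. Continuing down, easing slightly towards -y.

{"name": "step_arm", "arguments": {
  "rows": [
    [0.0002, -0.0005, -0.001, 0, 0, 0],
    [0, 0, -0.0015, 0, 0, 0],
    [0, 0, -0.0015, 0, 0, 0],
    [0, 0, 0, 0, 0, 0]
  ]
}}

```text
time: 11.25
position: [0.5268, 0.1443, 0.2562]
tool_rot: [0.765, 0.645, -0.0, -0.0]
ft_force: [0.7, -1.6, -2.1]
grip_width: 0.0191
grip_force: 50.0
```

{"name": "step_arm", "arguments": {
  "rows": [
    [0, 0, -0.0015, 0, 0, 0],
    [0, 0, -0.0015, 0, 0, 0],
    [0, 0, -0.001, 0, 0, 0],
    [0, 0, 0, 0, 0, 0]
  ]
}}

```text
time: 11.75
position: [0.5268, 0.1442, 0.2523]
tool_rot: [0.765, 0.645, -0.0, -0.0]
ft_force: [0.2, -1.6, -2.7]
grip_width: 0.0189
grip_force: 50.0
```

{"name": "step_arm", "arguments": {
  "rows": [
    [0, 0, -0.0015, 0, 0, 0],
    [0, 0, -0.0015, 0, 0, 0],
    [0, 0, -0.001, 0, 0, 0],
    [0, 0, 0, 0, 0, 0]
  ]
}}

```text
time: 12.25
position: [0.5269, 0.1442, 0.2483]
tool_rot: [0.765, 0.645, -0.0, -0.0]
ft_force: [0.4, -1.7, -1.5]
grip_width: 0.0187
grip_force: 50.0
```

{"name": "step_arm", "arguments": {
  "rows": [
    [0, 0, -0.001, 0, 0, 0],
    [0, 0, 0, 0, 0, 0]
  ]
}}

```text
time: 12.5
position: [0.5269, 0.1442, 0.2474]
tool_rot: [0.765, 0.645, -0.0, -0.0]
ft_force: [0.0, -0.7, -1.2]
grip_width: 0.0188
grip_force: 50.0
```

{"name": "step_arm", "arguments": {
  "rows": [
    [0, 0, -0.0007, 0, 0, 0],
    [0, 0, 0, 0, 0, 0]
  ]
}}

```text
time: 12.75
position: [0.5269, 0.1442, 0.2467]
tool_rot: [0.765, 0.645, 0.0, -0.0]
ft_force: [-0.1, -1.5, -0.8]
grip_width: 0.0192
grip_force: 50.0
```

{"name": "step_arm", "arguments": {
  "rows": [
    [0, 0, -0.0005, 0, 0, 0],
    [0, 0, 0, 0, 0, 0]
  ]
}}

```text
time: 13.0
position: [0.5269, 0.1442, 0.2462]
tool_rot: [0.765, 0.645, -0.0, -0.0]
ft_force: [0.5, -1.8, -0.4]
grip_width: 0.0189
grip_force: 50.0
```

{"name": "step_arm", "arguments": {
  "rows": [
    [0, 0, -0.0003, 0, 0, 0],
    [0, 0, 0, 0, 0, 0]
  ]
}}

```text
time: 13.25
position: [0.5269, 0.1442, 0.2461]
tool_rot: [0.765, 0.645, 0.0, 0.0]
ft_force: [-0.4, -2.4, 1.5]
grip_width: 0.0188
grip_force: 50.0
```

{"name": "step_arm", "arguments": {
  "rows": [
    [0, 0, -0.0003, 0, 0, 0],
    [0, 0, 0, 0, 0, 0]
  ]
}}

```text
time: 13.5
position: [0.5269, 0.1442, 0.2461]
tool_rot: [0.764, 0.645, 0.0, 0.0]
ft_force: [-0.7, -1.5, 5.3]
grip_width: 0.019
grip_force: 50.0
```

The collar touched the plate at the expected height (TCP 0.246). I'm releasing it and backing off.

{"name": "step_arm", "arguments": {
  "rows": [
    [0, 0, 0.0004, 0, 0, 0],
    [0, 0, 0, 0, 0, 0],
    [0, 0, 0, 0, 0, 0],
    [0, 0, 0, 0, 0, 0]
  ],
  "jaw": 0.05
}}

```text
time: 14.0
position: [0.5269, 0.1443, 0.2459]
tool_rot: [0.765, 0.645, -0.0, -0.0]
ft_force: [-0.9, 0.4, 1.1]
grip_width: 0.0472
grip_force: 0.0
```

{"name": "step_arm", "arguments": {
  "rows": [
    [0, 0, 0.01, 0, 0, 0],
    [0, 0, 0.03, 0, 0, 0],
    [0, 0, 0.04, 0, 0, 0],
    [0, 0, 0.04, 0, 0, 0],
    [-0.05, 0, 0.02, 0, 0, 0],
    [-0.05, 0, 0, 0, 0, 0],
    [0, 0, 0, 0, 0, 0],
    [0, 0, 0, 0, 0, 0]
  ]
}}

```text
time: 15.0
position: [0.4274, 0.1443, 0.3869]
tool_rot: [0.764, 0.645, 0.001, 0.001]
ft_force: [0.5, 0.1, -0.3]
grip_width: 0.05
grip_force: 0.0
```

Run:
```python
from h import *
o=get_obs();print(o['position'],o['ft_force'])
c=camera('scene');T=ext(c)
cv2.imwrite('pics/s6.png',cv2.resize(c['pixels'][130:220,330:480],None,fx=5,fy=5,interpolation=2))
v,u=np.mgrid[0:400,0:640]
for n in ['scene','top']:
    c=camera(n);P=pts(c,np.c_[u.ravel(),v.ravel()],ext(c))
    q=P[(P[:,2]>.085)&(P[:,2]<.115)&(abs(P[:,0]-.527)<.03)&(abs(P[:,1]-.144)<.03)];print(n,len(q),q.max(0),q.mean(0))
```

```text
[0.42743481 0.14428376 0.38693453] [ 0.5348317   0.12381414 -0.31353049]
scene 145 [0.53881164 0.15324156 0.10001518] [0.53080749 0.14210527 0.09492505]Traceback (most recent call last):
  File "<stdin>", line 8, in <module>
    return umr_maximum(a, axis, None, out, keepdims, initial, where)
ValueError: zero-size array to reduction operation maximum which has no identity
```

View pics/s6.png

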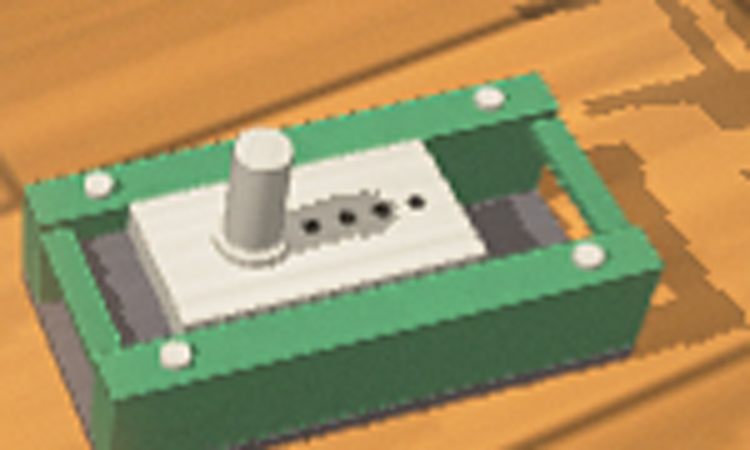

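The pin stands upright with its collar flat on the plate at crop (250,250). Its top is at z 0.099–0.100, which matches fully home, and the arm is clear.

```bash
python3 -c "
from rig import hand_in;print(hand_in())"
```

```text
the job is handed in; nothing more can be done
None
```

The stack pin is pushed through the plate's large hole into the index bar with its collar down on the plate and let go, and the job is handed in at about 15 s; the judge returned no verdict.

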